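# Take the middle case out from under the tool caddy

## Robot

A 6-joint arm with a two-finger parallel gripper is mounted at the origin on the work surface. World frame = base frame: x ahead of the robot, y to its left, z up, the work surface at z = 0. Lengths are in m, angles in rad, forces in N, time in s.
With the tool pointing down it reaches from about 0.35 to 0.975 m from the base axis. Payload 4.9 kg.
Tool frame: the origin (TCP) lies midway between the tips of the shut fingers; the grasp point (between the pads) lies 19 mm behind it (tcp_to_grasp is the distance from the TCP to the grasp point, in m); z points along the fingers, y is the line along which they close (so a half turn about z gives the same grasp; the last joint's range is limited). The gripper opens to 85 mm and grips with 20 to 120 N. Pads are 22 mm wide; open, the fingers measure 114 mm over their backs; the gripper's body (76 mm by 85 mm) begins 54 mm behind the grasp point. The pads swing forward as they close: fully open they stand 13 mm farther back than shut.
Start: joints at [1.136, 0.053, 1.613, -0, 1.476, -0.119], TCP at [0.194, 0.594, 0.231] pointing down, gripper open.
Joint ranges: [-3.01, 3.01], [-1.01, 2.22], [0.06, 2.58], [-1.02, 4.17], [0.09, 2.62], [-3.14, 3.14]. Speed limits (rad/s): [2.57, 2.57, 3.14, 3.14, 3.14, 3.14].

## Interface

Orientations are given as a unit quaternion [x, y, z, w].
In Python, from plant import * gives the robot as it stands.
- The arm moves only by the tool step_arm, never from a script. Its argument "motion" is a list of rows, each an object of numbers: "tx", "ty", "tz": the shift along the tool's x, y, z in m; "spin": the turn about the tool's z in rad; "hand": the finger opening in m, from 0 to 0.0854. A call has exactly 5 rows; each row is the pose to reach, as a shift and turn from the pose commanded when the call began, along the tool's axes at that moment; what a row does not reach only later rows make up. A row lasts 1/10 s, in which the tool goes at most 50 mm and 8.59 degrees, less where a joint would pass 70% of its speed; a pose out of reach is approached as far as the arm can. A call with a gripper value outside its range is refused whole. The fingers move at their own pace and stop on an object; "squeeze" is the grip in N (left out, the last holds). Time passes only in rows, so rows that repeat a pose let the fingers close, or fill a call up. It gives the time, the measured TCP pose, the force, the opening and the grip force at its end, in the units of the state.
- state(): the state, without advancing time (a new reading comes with each control period).
- grab_frame(name): name is "scene" or "top" or "wrist"; returns a dict with "frame" (400x640x3 uint8, blue, green, red), "K" (3x3 intrinsics, pixels), "camera_from_world" (4x4, takes a point from world to camera coordinates); the wrist camera has in their place "tool_from_camera" (4x4, takes a point from camera to tool coordinates, whose origin is the TCP and whose axes are the flange's). Camera axes: x right, y up, looking along -z (the intrinsics and any distortion apply to the point x, -y, -z); pixel columns grow to the right and rows downward; lengths in m; the calibration is good to about 2 mm. A picture is of the moment at which its call begins: read the wrist's pose just before it. There is no depth.
- finish_job(): hands the job in; it is judged then, once.
The state is a dict: "time": time; "joints": joint angles; "qd": joint speeds; "effort": joint torques, N m; "tool_pos": TCP position; "tool_rot": TCP orientation; "ft_force": force on the tool from outside, world axes, zero at the start; "ft_torque": the same for the moment, N m; "grip_width": finger opening in m; "grasp_force": force on a finger pad.
Only numpy, scipy, OpenCV 4.12 (cv2) and the standard library are available. Lean on these libraries where they do the work, as an engineer would, in place of code of your own. Each camera call takes 0.05 s, during which the arm holds its last target. There are 200 camera calls.

## Task

The instrument case in the middle of the pile, under the tool caddy, has to go onto the lone case standing next to it. Lift the caddy off and stand it on the bench for the moment, slide the middle case straight across onto the lone case so that it lies squarely on top of it (slide it, don't lift it or fling it), then put the caddy back squarely on the case that stays behind. Carry the caddy level with its can standing in it, set it down rather than dropping it, keep the two bottom cases in their places and leave everything else on the bench alone.

Things in the scene. Friction and masses are not known exactly. Their poses are not given: they have to be found in the camera images.
- case_mid: The case to be moved, on case_low and under the caddy: charcoal hard-plastic clamshell, 130 (x) x 190 (y) x 45 mm high, flat lid and base, short ends (y = -95, +95 mm) plain and upright; a folded handle on its long -x side sticks out 18 mm. Too wide to grip; 0.55 to 0.9 kg, slides on the lids with about 3 to 9 N. Starts within 10 mm, 3 deg of case_low. Origin: centre of underside, z up.
- case_low: Bottom case of the pile, on the bench, under case_mid and the caddy; shape, size and origin as case_mid (130 x 190 x 45 mm, long side along y), lid 45 mm above the bench. 1.3 kg, loose.
- case_next: Lone case on the bench, end to end with case_low on its left or right; shape, size and origin as case_mid (130 x 190 x 45 mm, long side along y), lid 45 mm above the bench, level with case_low's and bare. Gap between the two 12 to 20 mm; in line within 8 mm when seen along case_low and parallel within 2 deg. 1.3 kg, loose.
- caddy: Open grey tool caddy standing on case_mid: tray 116 (x) x 170 (y) mm, rim 59 mm high, over its middle a grip bar along y, 24 mm wide, 126 mm long, from 124 to 150 mm above the caddy's underside; contents end 104 mm up. Origin: centre of flat underside, z up. 0.5 to 0.8 kg with contents, balanced. The bench between the piles and the robot is clear for about 0.2 m.
- caddy_grip (a point): Centre of the caddy's grip bar, 137 mm above the caddy's underside: pinch the bar across (along the caddy's x) here, from above.
- can: Small spray can, 45 mm diameter, 100 mm tall, 0.12 kg, standing loose in the caddy's bay at +x, +y. Origin: centre of its underside, z up.
- caddy_bay (a point): Centre of the floor of that bay, where the small can stands; moves with the caddy.
- spray1: Bystander: spray can, 54 mm diameter, 140 mm tall, standing behind the piles. Origin: centre of its underside.
- spray2: Bystander: spray can like spray1, also behind the piles.
- mug: Bystander: white mug, 80 mm diameter, 95 mm tall, on the left. Origin: centre of its underside.
- wrench: Bystander: open-ended wrench 190 mm long lying on the right, near the robot. Origin: underside, at mid-length.
- tape: Bystander: roll of tape lying flat on the right, 100 mm diameter, 48 mm high. Origin: centre of its underside.
- meter: Bystander: hand-held meter 150 x 72 x 30 mm lying on the left, near the robot. Origin: centre of its underside.
There are look-alikes about, which are no part of the job. What is shaped like the caddy but yellow is not meant.

How it is judged:
On the way, in this order (a step that is already met when the one before it is completed fails the run):
1. the caddy stands upright on the bench, let go, with the middle case still on the bottom case (height (world z) of caddy below 0.008 m and angle between caddy's own z axis and vertical below 0.08 rad and contact force between the fingers and caddy below 0.1 N and distance of case_mid from where it was at the start of the episode below 0.04 m), for 0.2 s.
2. the middle case lies squarely on the neighbouring case (x of case_mid in the frame of case_next between -0.02 and 0.02 m and y of case_mid in the frame of case_next between -0.02 and 0.02 m and angle between the y axis of case_mid and the y axis of case_next, either way round below 0.12 rad and angle between case_mid's own z axis and vertical below 0.04 rad and height (world z) of case_mid between 0.041 and 0.049 m), for 0.2 s.
At the end, for the whole second after the job is handed in: case_mid lies flat on case_next and the caddy stands upright on case_low, each centred within 20 mm along both sides of the case beneath and within about 7 degrees of square; the small can stands in its bay of the caddy (within 20 mm, upright within 0.2 rad); everything at rest (under 0.02 m/s) (all of step 2 and x of caddy in the frame of case_low between -0.02 and 0.02 m and y of caddy in the frame of case_low between -0.02 and 0.02 m and angle between the y axis of caddy and the y axis of case_low, either way round below 0.12 rad and angle between caddy's own z axis and vertical below 0.04 rad and z of caddy in the frame of case_low between 0.041 and 0.049 m and distance between can and caddy_bay below 0.02 m and angle between can's own z axis and vertical below 0.2 rad and linear speed of each of caddy, case_mid, can below 0.02 m/s); the robot touches nothing.
It fails at once if a bottom case shifted by more than 25 mm (distance of any of case_low, case_next from where it was at the start of the episode above 0.025 m).
It fails at once if the middle case lifted more than 25 mm off the lids, tipped by more than 0.2 rad or flung (faster than 0.5 m/s) (height (world z) of case_mid above 0.07 m or angle between case_mid's own z axis and vertical above 0.2 rad or linear speed of case_mid above 0.5 m/s).
It fails at once if the caddy tipped by more than 0.35 rad (angle between caddy's own z axis and vertical above 0.35 rad).
It fails at once if the caddy dropped (moving faster than 0.4 m/s with no finger on it) (linear speed of caddy above 0.4 m/s and contact force between the fingers and caddy below 0.05 N).
It fails at once if a bystander moved by more than 30 mm (distance of any of spray1, spray2, mug, wrench, tape, meter from where it was at the start of the episode above 0.03 m).
It also fails if it takes over 72 s, if anything falls off the work surface, if the arm or the gripper's body presses on something with over 40 N, if the wrist force passes 120 N, or if a joint passes its speed limit or range.

## Working session

There is one attempt and no reset: what is moved stays moved. The work goes in short steps, Python scripts to look and compute and a tool call to move; the robot and the scene stay as the last step left them, time stands still between calls to the robot, and variables do not carry over. Pictures are saved under pics/ and viewed, at most 11 in all, crops included, and the job is handed in when it is done.

Besides the shell and the picture viewer there is one more tool, called after ">>>" by a JSON object that holds its "api" and its "payload", one argument or row to a line. step_arm: Moves the arm, as the interface text tells. Its arguments: {"type":"object","properties":{"motion":{"type":"array","items":{"type":"object","properties":{"tx":{"type":"number"},"ty":{"type":"number"},"tz":{"type":"number"},"spin":{"type":"number"},"hand":{"type":"number"}}}},"squeeze":{"type":"number"}},"required":["motion"]}

```bash
ls; mkdir -p pics; cat > h.py <<'E'
from plant import *
import numpy as np, cv2
from scipy.spatial.transform import Rotation as R
def cam(n):
    s=state(); f=grab_frame(n); K=np.array(f["K"])
    if n=="wrist":
        T=np.eye(4);T[:3,:3]=R.from_quat(s["tool_rot"]).as_matrix();T[:3,3]=s["tool_pos"]
        W=T@np.array(f["tool_from_camera"])
    else: W=np.linalg.inv(np.array(f["camera_from_world"]))
    return f["frame"],K,W,f
def ray(px,K,W,z):
    px=np.atleast_2d(np.array(px,float))
    d=np.linalg.inv(K)@np.c_[px,np.ones(len(px))].T
    d=W[:3,:3]@(d*np.array([[1],[-1],[-1]])); o=W[:3,3]
    return (o[:,None]+d*(z-o[2])/d[2]).T[:,:2]
def proj(P,K,W):
    P=np.atleast_2d(P); c=np.linalg.inv(W)@np.c_[P,np.ones(len(P))].T
    p=K@(c[:3]*np.array([[1],[-1],[-1]])); return (p[:2]/p[2]).T
E
python3 - <<'E'
from h import *
a=cam("scene");b=cam("top")
np.savez("c.npz",s=a[0],t=b[0],sK=a[1],sW=a[2],tK=b[1],tW=b[2])
cv2.imwrite("pics/scene.png",a[0]);cv2.imwrite("pics/top.png",b[0])
print([k for k in a[3]],[ (k,a[3][k]) for k in a[3] if k not in("frame","K","camera_from_world")])
print(state()); print(a[1],a[2].round(3),b[1],b[2].round(3))
E
```

```text
pics
['frame', 'K', 'camera_from_world'] []
{'time': 0.1, 'joints': array([ 1.13600799e+00,  5.33292616e-02,  1.61416021e+00,  5.78139226e-06,
        1.47598771e+00, -1.19005538e-01]), 'qd': array([ 0.0003266 , -0.00196607, -0.0030641 , -0.00036086,  0.00138116,
       -0.00010356]), 'effort': array([ 3.13040482e-04, -3.94905603e+01, -3.71361780e+01, -1.29383898e-04,
        3.93668481e-03,  8.91059301e-06]), 'tool_pos': array([0.19386352, 0.59358254, 0.23016003]), 'tool_rot': array([ 1.57236389e-01,  9.87560545e-01, -9.05583262e-04, -2.60356050e-04]), 'ft_force': array([1.26554037, 0.0550382 , 0.13646101]), 'ft_torque': array([ 0.06670951,  0.0090357 , -0.01542087]), 'grasp_force': 0.0, 'grip_width': 0.08542044135943751}
[[498.39531763   0.         320.70784593]
 [  0.         498.39531763 200.68068593]
 [  0.           0.           1.        ]] [[-0.18  -0.825  0.536  1.229]
 [ 0.984 -0.153  0.096  0.106]
 [ 0.003  0.544  0.839  1.213]
 [ 0.     0.     0.     1.   ]] [[403.49184435   0.         322.21149792]
 [  0.         403.49184435 198.11745203]
 [  0.           0.           1.        ]] [[ 1.000e-03  9.880e-01 -1.550e-01  3.320e-01]
 [-1.000e+00 -2.000e-03 -1.700e-02 -1.600e-02]
 [-1.700e-02  1.550e-01  9.880e-01  1.475e+00]
 [ 0.000e+00  0.000e+00  0.000e+00  1.000e+00]]
```

View pics/scene.png

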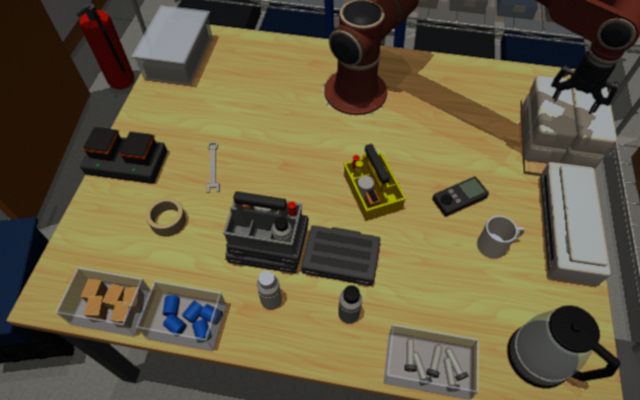

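View pics/top.png

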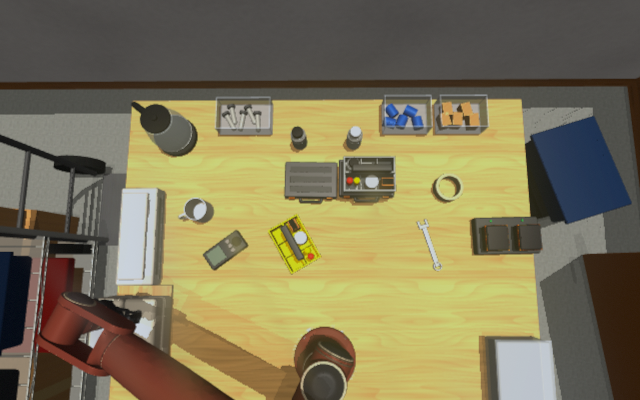

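Candidates for the caddy are the grey one on the pile, scene (265,225) / top (368,175), and the yellow look-alike, scene (375,185) / top (294,244). I choose the grey one. The lone case is on its left, scene (341,254) / top (311,180). Next is a close crop to check this.

```bash
python3 - <<'E'
from h import *
c=np.load("c.npz")
a=cv2.resize(c["s"][180:285,215:390],None,fx=4.5,fy=4.5,interpolation=cv2.INTER_CUBIC)[:,:787]
b=cv2.resize(c["t"][145:210,275:405],None,fx=6,fy=6,interpolation=cv2.INTER_CUBIC)
cv2.imwrite("pics/ct.png",b)
for n,p,z in[("mid-bar top?",(352,193),.24),("caddy",(368,175),.149),("next",(311,180),.045),("spray1",(298,138),0.1),("spray2",(354,138),.1),("mug",(197,211),0),("wrench",(422,223),0),("wr2",(437,268),0),("yellow",(294,244),.05)]:
    print(n,ray(p,c["tK"],c["tW"],z).round(3))
E
```

```text
mid-bar top? [[ 0.542 -0.087]]
caddy [[ 0.619 -0.146]]
next [[0.623 0.05 ]]
spray1 [[0.764 0.094]]
spray2 [[ 0.763 -0.104]]
mug [[0.516 0.473]]
wrench [[ 0.471 -0.355]]
wr2 [[ 0.31  -0.402]]
yellow [[0.393 0.108]]
```

View pics/ct.png

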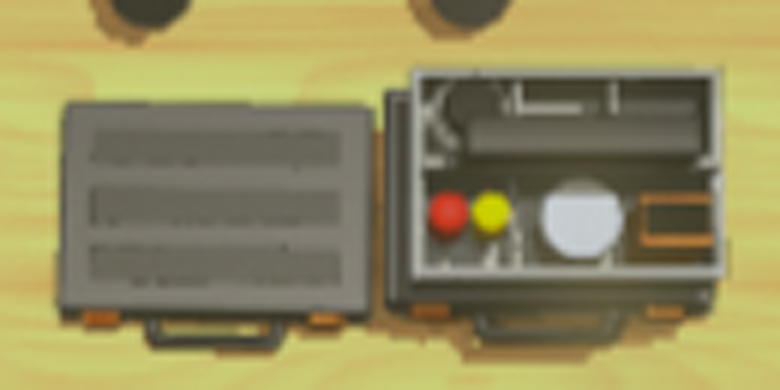

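The crop confirms the grey caddy (rim corners about (413,70)–(722,275)) on the pile, its bar at (585,135), its can at the upper left, and the bare lone case at (60–372, 104–310). Now I'll take coarse poses and work out the first move.

```bash
cat >> h.py <<'E'
def go(x,y,z,yaw=None):
    "yaw: world direction of tool y (deg), mod 180"
    s=state(); M=R.from_quat(s["tool_rot"]).as_matrix(); p=s["tool_pos"]
    t=M.T@(np.array([x,y,z])-p); a=np.degrees(np.arctan2(M[1,1],M[0,1]))
    print("pos",p.round(4),"yaw %.2f"%a,"t",s["time"],"F",s["ft_force"].round(1),"grip",round(s["grip_width"],4),round(s["grasp_force"],1))
    o="shift "+str(t.round(4))
    if yaw is not None:
        d=[(yaw-a+90)%180-90]; d.append(d[0]-180*np.sign(d[0])); o+=" spin(rad) "+str([round(-np.radians(q),3) for q in d])
    print(o)
E
python3 - <<'E'
from h import *
c=np.load("c.npz"); f=lambda P,z:ray(np.array(P)/6+[275,145]-.5+.5/6,c["tK"],c["tW"],z).round(4)
r=f([(413,70),(720,70),(722,275),(412,278)],.149);print(r,r.mean(0))
n=f([(65,104),(372,108),(372,305),(60,305)],.045);print(n,n.mean(0))
print("bar",f([(470,135),(700,135)],.24))
go(.60,-.05,.45,0)
E
```

```text
[[ 0.6836 -0.0644]
 [ 0.6829 -0.2367]
 [ 0.566  -0.2347]
 [ 0.5647 -0.063 ]] [ 0.6243 -0.1497]
[[ 0.6907  0.1432]
 [ 0.6875 -0.0432]
 [ 0.5666 -0.0426]
 [ 0.5669  0.1444]] [0.627925 0.05045 ]
bar [[ 0.6245 -0.0906]
 [ 0.6241 -0.2103]]
pos [0.1939 0.5936 0.2302] yaw 71.91 t 0.1 F [1.3 0.1 0.1] grip 0.0854 0.0
shift [-0.5859 -0.486  -0.2191] spin(rad) [np.float64(1.255), np.float64(-1.887)]
```

>>> {"api": "step_arm", "payload": {
  "motion": [
    {"tz":-0.04},
    {"tz":-0.08},
    {"tx":-0.02,"ty":-0.02,"tz":-0.12},
    {"tx":-0.05,"ty":-0.04,"tz":-0.15},
    {"tx":-0.08,"ty":-0.065,"tz":-0.18}
  ]
}}

```text
$.motion[0]: bad value
```

>>> {"api": "step_arm", "payload": {
  "motion": [
    {"tx":-0.035,"ty":-0.03,"tz":-0.01},
    {"tx":-0.07,"ty":-0.06,"tz":-0.02},
    {"tx":-0.105,"ty":-0.09,"tz":-0.03},
    {"tx":-0.14,"ty":-0.12,"tz":-0.04},
    {"tx":-0.175,"ty":-0.15,"tz":-0.04}
  ]
}}

```text
$.motion[0]: bad value
```

>>> {"api": "step_arm", "payload": {
  "motion": [
    {"tx":-0.035,"ty":-0.03},
    {"tx":-0.07,"ty":-0.06},
    {"tx":-0.105,"ty":-0.09},
    {"tx":-0.14,"ty":-0.12},
    {"tx":-0.175,"ty":-0.15}
  ]
}}

```text
$.motion[0]: bad value
```

>>> {"api": "step_arm", "payload": {
  "motion": [
    {"tx":-0.035,"ty":-0.03,"spin":0.14},
    {"tx":-0.07,"ty":-0.06,"spin":0.28},
    {"tx":-0.105,"ty":-0.09,"spin":0.42},
    {"tx":-0.14,"ty":-0.115,"spin":0.56},
    {"tx":-0.155,"ty":-0.12,"spin":0.7}
  ]
}}

```text
$.motion[0]: bad value
```

>>> {"api": "step_arm", "payload": {
  "motion": [
    {"spin":0.14},
    {"spin":0.28},
    {"spin":0.42},
    {"spin":0.555},
    {"spin":0.555}
  ]
}}

```text
$.motion[0]: bad value
```

```bash
python3 - <<'E'
from h import *
go(.60,-.05,.45,0)
i,K,W,_=cam("wrist");cv2.imwrite("pics/w1.png",i);np.savez("w1.npz",i=i,K=K,W=W);print(W.round(3))
E
```

```text
pos [0.1939 0.5936 0.2302] yaw 71.91 t 0.1 F [1.3 0.1 0.1] grip 0.0854 0.0
shift [-0.5859 -0.486  -0.2191] spin(rad) [np.float64(1.255), np.float64(-1.887)]
[[ 0.311 -0.91  -0.275  0.123]
 [ 0.95   0.298  0.092  0.616]
 [-0.002 -0.29   0.957  0.372]
 [ 0.     0.     0.     1.   ]]
```

View pics/w1.png

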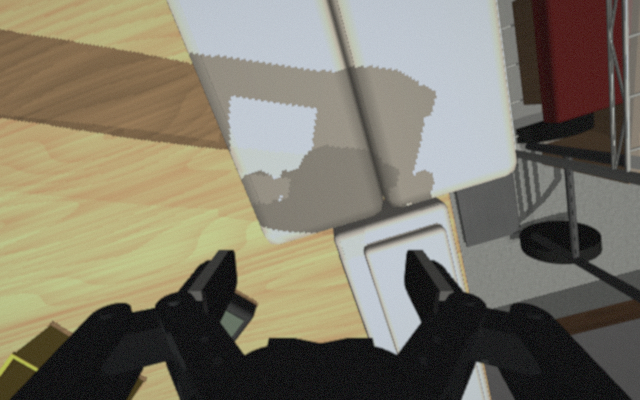

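The wrist view only shows the tray at the left edge. The moves were refused because every key is required, so I'll resend them with all keys.

>>> {"api": "step_arm", "payload": {
  "motion": [
    {"tx":0,"ty":0,"tz":-0.04,"spin":0,"hand":0.085},
    {"tx":0,"ty":0,"tz":-0.08,"spin":0,"hand":0.085},
    {"tx":-0.02,"ty":-0.02,"tz":-0.12,"spin":0,"hand":0.085},
    {"tx":-0.05,"ty":-0.04,"tz":-0.15,"spin":0,"hand":0.085},
    {"tx":-0.08,"ty":-0.065,"tz":-0.18,"spin":0,"hand":0.085}
  ]
}}

```text
time: 0.65
tool_pos: [0.2502, 0.5067, 0.4125]
tool_rot: [0.157, 0.988, 0.0, 0.0]
ft_force: [1.0, 0.3, 0.4]
grip_width: 0.0849
grasp_force: 0.0
```

```bash
python3 - <<'E'
from h import *
go(.62,-.25,.45,0)
E
```

```text
pos [0.2502 0.5067 0.4125] yaw 71.99 t 0.65 F [1.  0.3 0.4] grip 0.0849 0.0
shift [-0.5857 -0.6052 -0.0375] spin(rad) [np.float64(1.256), np.float64(-1.885)]
```

>>> {"api": "step_arm", "payload": {
  "motion": [
    {"tx":-0.03,"ty":-0.03,"tz":-0.01,"spin":0,"hand":0.085},
    {"tx":-0.06,"ty":-0.06,"tz":-0.02,"spin":0,"hand":0.085},
    {"tx":-0.09,"ty":-0.09,"tz":-0.03,"spin":0,"hand":0.085},
    {"tx":-0.12,"ty":-0.12,"tz":-0.04,"spin":0,"hand":0.085},
    {"tx":-0.15,"ty":-0.155,"tz":-0.04,"spin":0,"hand":0.085}
  ]
}}

```text
time: 1.15
tool_pos: [0.345, 0.3122, 0.4527]
tool_rot: [0.157, 0.988, 0.001, 0.001]
ft_force: [0.2, -0.4, 0.8]
grip_width: 0.085
grasp_force: 0.0
```

>>> {"api": "step_arm", "payload": {
  "motion": [
    {"tx":-0.03,"ty":-0.03,"tz":0,"spin":0,"hand":0.085},
    {"tx":-0.06,"ty":-0.06,"tz":0,"spin":0,"hand":0.085},
    {"tx":-0.09,"ty":-0.09,"tz":0,"spin":0,"hand":0.085},
    {"tx":-0.12,"ty":-0.12,"tz":0,"spin":0,"hand":0.085},
    {"tx":-0.15,"ty":-0.155,"tz":0,"spin":0,"hand":0.085}
  ]
}}

```text
time: 1.65
tool_pos: [0.4392, 0.1181, 0.4509]
tool_rot: [0.157, 0.988, 0.0, -0.0]
ft_force: [0.6, 0.3, -0.6]
grip_width: 0.0848
grasp_force: 0.0
```

>>> {"api": "step_arm", "payload": {
  "motion": [
    {"tx":-0.03,"ty":-0.03,"tz":0,"spin":0,"hand":0.085},
    {"tx":-0.06,"ty":-0.06,"tz":0,"spin":0,"hand":0.085},
    {"tx":-0.09,"ty":-0.09,"tz":0,"spin":0,"hand":0.085},
    {"tx":-0.12,"ty":-0.12,"tz":0,"spin":0,"hand":0.085},
    {"tx":-0.15,"ty":-0.155,"tz":0,"spin":0,"hand":0.085}
  ]
}}

```text
time: 2.15
tool_pos: [0.5338, -0.0758, 0.4509]
tool_rot: [0.157, 0.988, 0.0, -0.0]
ft_force: [0.1, 0.7, 0.1]
grip_width: 0.0848
grasp_force: 0.0
```

>>> {"api": "step_arm", "payload": {
  "motion": [
    {"tx":-0.03,"ty":-0.03,"tz":0,"spin":0.14,"hand":0.085},
    {"tx":-0.06,"ty":-0.06,"tz":0,"spin":0.28,"hand":0.085},
    {"tx":-0.09,"ty":-0.09,"tz":0,"spin":0.42,"hand":0.085},
    {"tx":-0.12,"ty":-0.12,"tz":0,"spin":0.56,"hand":0.085},
    {"tx":-0.135,"ty":-0.14,"tz":0,"spin":0.7,"hand":0.085}
  ]
}}

```text
time: 2.65
tool_pos: [0.6189, -0.252, 0.4493]
tool_rot: [0.49, 0.872, -0.0, -0.001]
ft_force: [-0.5, 0.4, 0.2]
grip_width: 0.0851
grasp_force: 0.0
```

```bash
python3 - <<'E'
from h import *
go(.62,-.25,.45,0)
E
```

```text
pos [ 0.6189 -0.252   0.4493] yaw 31.38 t 2.65 F [-0.5  0.4  0.2] grip 0.0851 0.0
shift [ 0.0011  0.002  -0.0007] spin(rad) [np.float64(0.548), np.float64(-2.594)]
```

>>> {"api": "step_arm", "payload": {
  "motion": [
    {"tx":0,"ty":0,"tz":0,"spin":0.14,"hand":0.085},
    {"tx":0,"ty":0,"tz":0,"spin":0.28,"hand":0.085},
    {"tx":0,"ty":0,"tz":0,"spin":0.42,"hand":0.085},
    {"tx":0,"ty":0,"tz":0,"spin":0.55,"hand":0.085},
    {"tx":0,"ty":0,"tz":0,"spin":0.55,"hand":0.085}
  ]
}}

```text
time: 3.15
tool_pos: [0.6181, -0.2493, 0.4507]
tool_rot: [0.705, 0.709, -0.0, -0.0]
ft_force: [0.9, -0.8, 0.2]
grip_width: 0.0849
grasp_force: 0.0
```

```bash
python3 - <<'E'
from h import *
go(.62,-.25,.45,0)
i,K,W,_=cam("wrist");cv2.imwrite("pics/w2.png",i);np.savez("w2.npz",i=i,K=K,W=W)
E
```

```text
pos [ 0.6181 -0.2493  0.4507] yaw 0.30 t 3.15 F [ 0.9 -0.8  0.2] grip 0.0849 0.0
shift [-0.0007  0.0019  0.0007] spin(rad) [np.float64(0.005), np.float64(-3.136)]
```

View pics/w2.png

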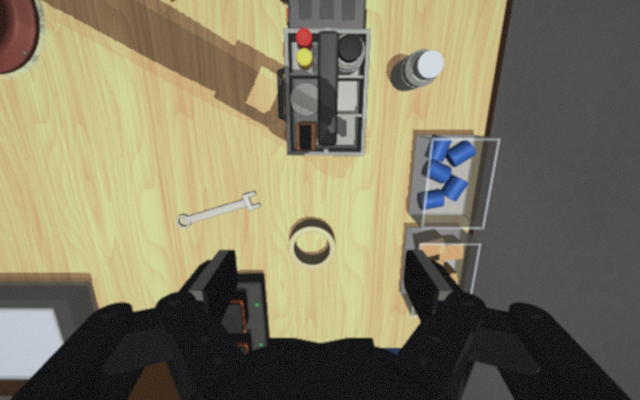

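The view looks back toward −y. The caddy rim is at (284–370, 30–155) and the bar at (318–337, 30–147). I'll get the bar from this and go for the grasp, leaving the cases until the caddy is off.

```bash
python3 - <<'E'
from h import *
c=np.load("w2.npz"); K,W,i=c["K"],c["W"],c["i"]
b=ray([(318,30),(337,30),(321,146),(339,146)],K,W,.24);print(b.round(4),b.mean(0))
r=ray([(284,30),(370,30),(369,155),(290,154)],K,W,.149);print(r.round(4),r.mean(0))
m=b.mean(0)
go(.6245,-.15,.227+.03,0)
print(K[0])
E
```

```text
[[ 0.6139 -0.089 ]
 [ 0.6346 -0.0889]
 [ 0.6178 -0.2137]
 [ 0.6397 -0.2136]] [ 0.6264814  -0.15134002]
[[ 0.5665 -0.0668]
 [ 0.6843 -0.0663]
 [ 0.6921 -0.2369]
 [ 0.5703 -0.2359]] [ 0.62830006 -0.15150748]
pos [ 0.6181 -0.2493  0.4508] yaw 0.44 t 3.2 F [ 0.3  1.4 -0.4] grip 0.0849 0.0
shift [0.0992 0.0073 0.1939] spin(rad) [np.float64(0.008), np.float64(-3.134)]
[286.78998428   0.         320.21965879]
```

>>> {"api": "step_arm", "payload": {
  "motion": [
    {"tx":0.025,"ty":0.002,"tz":0.03,"spin":-0.014,"hand":0.085},
    {"tx":0.05,"ty":0.004,"tz":0.065,"spin":-0.014,"hand":0.085},
    {"tx":0.075,"ty":0.006,"tz":0.1,"spin":-0.014,"hand":0.085},
    {"tx":0.098,"ty":0.0075,"tz":0.14,"spin":-0.014,"hand":0.085},
    {"tx":0.098,"ty":0.0075,"tz":0.18,"spin":-0.014,"hand":0.085}
  ]
}}

```text
time: 3.7
tool_pos: [0.6252, -0.1485, 0.2702]
tool_rot: [0.698, 0.716, 0.001, 0.0]
ft_force: [-0.7, -0.6, -0.5]
grip_width: 0.0853
grasp_force: 0.0
```

```bash
python3 - <<'E'
from h import *
go(.6255,-.151,.205,1.2)
E
```

```text
pos [ 0.6252 -0.1485  0.2702] yaw 1.44 t 3.7 F [-0.7 -0.6 -0.5] grip 0.0853 0.0
shift [-0.0025  0.0001  0.0652] spin(rad) [np.float64(0.004), np.float64(-3.137)]
```

>>> {"api": "step_arm", "payload": {
  "motion": [
    {"tx":-0.002,"ty":0,"tz":0.02,"spin":0,"hand":0.085},
    {"tx":-0.002,"ty":0,"tz":0.04,"spin":0,"hand":0.085},
    {"tx":-0.002,"ty":0,"tz":0.055,"spin":0,"hand":0.085},
    {"tx":-0.002,"ty":0,"tz":0.065,"spin":0,"hand":0.085},
    {"tx":-0.002,"ty":0,"tz":0.065,"spin":0,"hand":0.06}
  ],
  "squeeze": 60
}}

```text
time: 4.2
tool_pos: [0.6245, -0.1531, 0.2046]
tool_rot: [0.7, 0.714, -0.001, -0.001]
ft_force: [0.0, -0.3, -0.4]
grip_width: 0.0729
grasp_force: 0.0
```

>>> {"api": "step_arm", "payload": {
  "motion": [
    {"tx":0,"ty":0,"tz":0,"spin":0,"hand":0.03},
    {"tx":0,"ty":0,"tz":0,"spin":0,"hand":0.015},
    {"tx":0,"ty":0,"tz":0,"spin":0,"hand":0.015},
    {"tx":0,"ty":0,"tz":0,"spin":0,"hand":0.015},
    {"tx":0,"ty":0,"tz":0,"spin":0,"hand":0.015}
  ],
  "squeeze": 60
}}

```text
time: 4.7
tool_pos: [0.6258, -0.1536, 0.2079]
tool_rot: [0.7, 0.714, 0.0, 0.001]
ft_force: [0.6, -0.1, 4.4]
grip_width: 0.0235
grasp_force: 60.9
```

Gripped. Lift gently.

>>> {"api": "step_arm", "payload": {
  "motion": [
    {"tx":0,"ty":0,"tz":-0.005,"spin":0,"hand":0.015},
    {"tx":0,"ty":0,"tz":-0.012,"spin":0,"hand":0.015},
    {"tx":0,"ty":0,"tz":-0.025,"spin":0,"hand":0.015},
    {"tx":0,"ty":0,"tz":-0.035,"spin":0,"hand":0.015},
    {"tx":0,"ty":0,"tz":-0.04,"spin":0,"hand":0.015}
  ]
}}

```text
time: 5.2
tool_pos: [0.6258, -0.1535, 0.2482]
tool_rot: [0.7, 0.714, 0.0, 0.001]
ft_force: [-0.6, 0.2, -5.8]
grip_width: 0.023
grasp_force: 59.4
```

```bash
python3 - <<'E'
from h import *
go(.43,-.17,.24,0)
E
```

```text
pos [ 0.6258 -0.1535  0.2482] yaw 1.09 t 5.2 F [-0.6  0.2 -5.8] grip 0.023 59.4
shift [-0.0128 -0.1961  0.0078] spin(rad) [np.float64(0.019), np.float64(-3.123)]
```

>>> {"api": "step_arm", "payload": {
  "motion": [
    {"tx":0,"ty":-0.006,"tz":0,"spin":0,"hand":0.015},
    {"tx":0,"ty":-0.018,"tz":0,"spin":0,"hand":0.015},
    {"tx":0,"ty":-0.035,"tz":0,"spin":0,"hand":0.015},
    {"tx":0,"ty":-0.055,"tz":0,"spin":0,"hand":0.015},
    {"tx":0,"ty":-0.075,"tz":0,"spin":0,"hand":0.015}
  ]
}}

```text
time: 5.7
tool_pos: [0.5481, -0.1545, 0.2452]
tool_rot: [0.7, 0.714, -0.001, -0.001]
ft_force: [0.1, -0.2, -5.8]
grip_width: 0.0229
grasp_force: 59.4
```

>>> {"api": "step_arm", "payload": {
  "motion": [
    {"tx":-0.002,"ty":-0.022,"tz":0,"spin":0,"hand":0.015},
    {"tx":-0.004,"ty":-0.045,"tz":0,"spin":0,"hand":0.015},
    {"tx":-0.006,"ty":-0.07,"tz":0,"spin":0,"hand":0.015},
    {"tx":-0.008,"ty":-0.09,"tz":0,"spin":0,"hand":0.015},
    {"tx":-0.01,"ty":-0.105,"tz":0.0,"spin":0,"hand":0.015}
  ]
}}

```text
time: 6.2
tool_pos: [0.443, -0.1663, 0.2453]
tool_rot: [0.701, 0.714, -0.0, -0.001]
ft_force: [-0.3, 0.1, -6.7]
grip_width: 0.0234
grasp_force: 59.4
```

>>> {"api": "step_arm", "payload": {
  "motion": [
    {"tx":0,"ty":-0.01,"tz":0.01,"spin":0,"hand":0.015},
    {"tx":0,"ty":-0.015,"tz":0.025,"spin":0,"hand":0.015},
    {"tx":0,"ty":-0.015,"tz":0.045,"spin":0,"hand":0.015},
    {"tx":0,"ty":-0.015,"tz":0.07,"spin":0,"hand":0.015},
    {"tx":0,"ty":-0.015,"tz":0.09,"spin":0,"hand":0.015}
  ]
}}

```text
time: 6.7
tool_pos: [0.429, -0.1662, 0.1535]
tool_rot: [0.7, 0.714, -0.0, -0.001]
ft_force: [-0.2, -0.5, -7.5]
grip_width: 0.023
grasp_force: 59.4
```

>>> {"api": "step_arm", "payload": {
  "motion": [
    {"tx":0,"ty":0,"tz":0.015,"spin":0,"hand":0.015},
    {"tx":0,"ty":0,"tz":0.022,"spin":0,"hand":0.015},
    {"tx":0,"ty":0,"tz":0.028,"spin":0,"hand":0.015},
    {"tx":0,"ty":0,"tz":0.032,"spin":0,"hand":0.015},
    {"tx":0,"ty":0,"tz":0.034,"spin":0,"hand":0.015}
  ]
}}

```text
time: 7.2
tool_pos: [0.4308, -0.1672, 0.1227]
tool_rot: [0.7, 0.714, 0.0, 0.001]
ft_force: [0.0, -0.6, -5.8]
grip_width: 0.0231
grasp_force: 59.4
```

>>> {"api": "step_arm", "payload": {
  "motion": [
    {"tx":0,"ty":0,"tz":0.001,"spin":0,"hand":0.015},
    {"tx":0,"ty":0,"tz":0.002,"spin":0,"hand":0.015},
    {"tx":0,"ty":0,"tz":0.003,"spin":0,"hand":0.015},
    {"tx":0,"ty":0,"tz":0.003,"spin":0,"hand":0.015},
    {"tx":0,"ty":0,"tz":0.003,"spin":0,"hand":0.015}
  ]
}}

```text
time: 7.7
tool_pos: [0.4305, -0.167, 0.1194]
tool_rot: [0.7, 0.714, 0.0, 0.0]
ft_force: [-0.5, -0.9, -6.8]
grip_width: 0.0235
grasp_force: 59.4
```

>>> {"api": "step_arm", "payload": {
  "motion": [
    {"tx":0,"ty":0,"tz":0.001,"spin":0,"hand":0.015},
    {"tx":0,"ty":0,"tz":0.002,"spin":0,"hand":0.015},
    {"tx":0,"ty":0,"tz":0.003,"spin":0,"hand":0.015},
    {"tx":0,"ty":0,"tz":0.003,"spin":0,"hand":0.015},
    {"tx":0,"ty":0,"tz":0.003,"spin":0,"hand":0.015}
  ]
}}

```text
time: 8.2
tool_pos: [0.4308, -0.1672, 0.1179]
tool_rot: [0.7, 0.714, -0.0, 0.0]
ft_force: [-5.6, 2.5, 3.8]
grip_width: 0.023
grasp_force: 60.9
```

On the bench. Release and rise.

>>> {"api": "step_arm", "payload": {
  "motion": [
    {"tx":0,"ty":0,"tz":0,"spin":0,"hand":0.03},
    {"tx":0,"ty":0,"tz":0,"spin":0,"hand":0.05},
    {"tx":0,"ty":0,"tz":0,"spin":0,"hand":0.07},
    {"tx":0,"ty":0,"tz":0,"spin":0,"hand":0.085},
    {"tx":0,"ty":0,"tz":0,"spin":0,"hand":0.085}
  ]
}}

```text
time: 8.7
tool_pos: [0.4305, -0.1671, 0.1164]
tool_rot: [0.7, 0.714, 0.0, 0.0]
ft_force: [-0.1, 0.7, -0.3]
grip_width: 0.0841
grasp_force: 0.0
```

>>> {"api": "step_arm", "payload": {
  "motion": [
    {"tx":0,"ty":0,"tz":-0.02,"spin":0,"hand":0.085},
    {"tx":0,"ty":0,"tz":-0.05,"spin":0,"hand":0.085},
    {"tx":0,"ty":0,"tz":-0.09,"spin":0,"hand":0.085},
    {"tx":0.02,"ty":0.03,"tz":-0.13,"spin":0,"hand":0.085},
    {"tx":0.05,"ty":0.06,"tz":-0.17,"spin":0,"hand":0.085}
  ]
}}

```text
time: 9.2
tool_pos: [0.4839, -0.1224, 0.2801]
tool_rot: [0.701, 0.713, 0.0, 0.001]
ft_force: [0.8, -0.6, 0.4]
grip_width: 0.085
grasp_force: 0.0
```

>>> {"api": "step_arm", "payload": {
  "motion": [
    {"tx":0.03,"ty":0.03,"tz":-0.02,"spin":0,"hand":0.085},
    {"tx":0.06,"ty":0.06,"tz":-0.05,"spin":0,"hand":0.085},
    {"tx":0.09,"ty":0.09,"tz":-0.08,"spin":0,"hand":0.085},
    {"tx":0.12,"ty":0.12,"tz":-0.1,"spin":0,"hand":0.085},
    {"tx":0.15,"ty":0.135,"tz":-0.12,"spin":0,"hand":0.085}
  ]
}}

```text
time: 9.7
tool_pos: [0.6172, 0.032, 0.3986]
tool_rot: [0.7, 0.714, 0.0, 0.0]
ft_force: [0.1, 0.3, 0.3]
grip_width: 0.0851
grasp_force: 0.0
```

```bash
python3 - <<'E'
from h import *
go(.625,.03,.42,0)
i,K,W,_=cam("wrist");cv2.imwrite("pics/w3.png",cv2.resize(i[:,130:450],None,fx=1.5,fy=1.5,interpolation=cv2.INTER_CUBIC));np.savez("w3.npz",i=i,K=K,W=W)
i,K,W,_=cam("scene");np.savez("s3.npz",i=i,K=K,W=W)
E
```

```text
pos [0.6172 0.032  0.3986] yaw 1.11 t 9.7 F [0.1 0.3 0.3] grip 0.0851 0.0
shift [-0.0021  0.0078 -0.0214] spin(rad) [np.float64(0.019), np.float64(-3.122)]
```

View pics/w3.png

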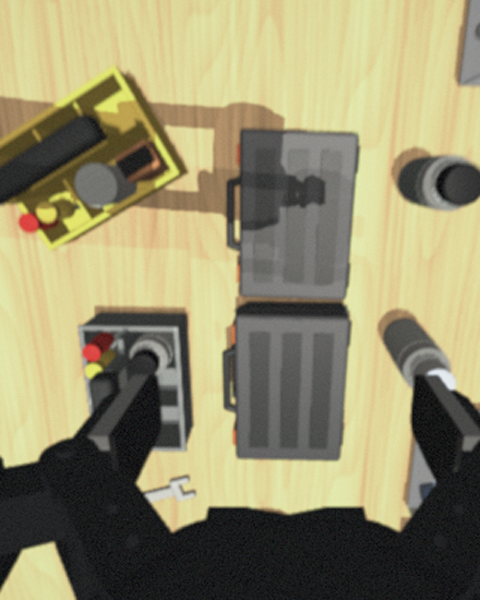

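The caddy stands at (135,380) with its can in place. The next case's lid is at (240–358, 130–297), the mid case's lid at (238–350, 318–460), and the mid case's +y end face at rows 304–318.

```bash
python3 - <<'E'
from h import *
c=np.load("w3.npz"); K,W,i=c["K"],c["W"],c["i"]
f=lambda P,z:ray(np.array(P)/1.5+[130,0]-.5+.5/1.5,K,W,z)
def desc(n,r):
    tl,tr,br,bl=r; y=(tl+tr-bl-br)/2; x=(tr+br-tl-bl)/2
    print(n,r.round(4).tolist(),"c",r.mean(0).round(4),"L",np.linalg.norm(y).round(4),"Wd",np.linalg.norm(x).round(4),"ang y %.2f x %.2f"%(np.degrees(np.arctan2(-y[0],y[1])),np.degrees(np.arctan2(x[1],x[0]))))
desc("next",f([(241,129),(358,133),(347,298),(240,295)],.045))
desc("mid",f([(238,318),(350,318),(341,460),(238,457)],.09))
desc("caddy",f([(81,327),(187,327),(186,450),(93,450)],.059))
s=np.load("s3.npz");cv2.imwrite("pics/s3.png",cv2.resize(s["i"][185:285,200:400],None,fx=4,fy=4,interpolation=cv2.INTER_CUBIC))
E
```

```text
next [[0.5665, 0.1468], [0.6923, 0.1451], [0.6915, -0.0401], [0.5631, -0.0387]] c [0.6283 0.0533] L 0.1853 Wd 0.1271 ang y -0.63 x -0.69
mid [[0.5653, -0.0521], [0.6892, -0.0498], [0.6896, -0.2349], [0.5629, -0.2329]] c [ 0.6268 -0.1424] L 0.1829 Wd 0.1254 ang y -0.33 x 0.05
caddy [[0.3749, -0.0777], [0.501, -0.0754], [0.4915, -0.2467], [0.3701, -0.2489]] c [ 0.4344 -0.1622] L 0.1713 Wd 0.1238 ang y -2.38 x 1.05
```

View pics/s3.png

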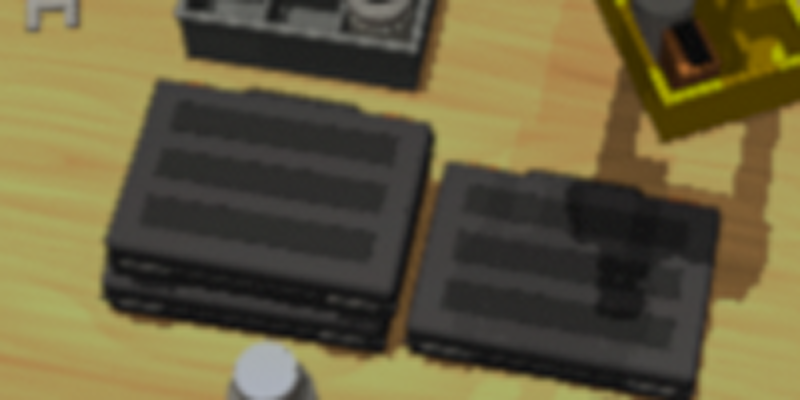

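Mid and next are nearly in line (x .6268 against .6283), so I can push straight along +y with both fingers spread. Moving behind the −y end.

>>> {"api": "step_arm", "payload": {
  "motion": [
    {"tx":-0.035,"ty":0.003,"tz":0,"spin":0.03,"hand":0.085},
    {"tx":-0.075,"ty":0.006,"tz":0.0,"spin":0.03,"hand":0.085},
    {"tx":-0.115,"ty":0.009,"tz":0.02,"spin":0.03,"hand":0.085},
    {"tx":-0.155,"ty":0.012,"tz":0.04,"spin":0.03,"hand":0.085},
    {"tx":-0.195,"ty":0.015,"tz":0.06,"spin":0.03,"hand":0.085}
  ]
}}

```text
time: 10.3
tool_pos: [0.6333, -0.1665, 0.3365]
tool_rot: [0.711, 0.703, -0.0, -0.0]
ft_force: [0.5, 0.9, -0.9]
grip_width: 0.0851
grasp_force: 0.0
```

>>> {"api": "step_arm", "payload": {
  "motion": [
    {"tx":-0.04,"ty":0,"tz":0.01,"spin":0,"hand":0.085},
    {"tx":-0.08,"ty":0,"tz":0.02,"spin":0,"hand":0.085},
    {"tx":-0.12,"ty":0,"tz":0.03,"spin":0,"hand":0.085},
    {"tx":-0.13,"ty":0,"tz":0.05,"spin":0,"hand":0.085},
    {"tx":-0.13,"ty":0,"tz":0.08,"spin":0,"hand":0.085}
  ]
}}

```text
time: 10.8
tool_pos: [0.632, -0.2978, 0.2584]
tool_rot: [0.712, 0.702, 0.0, 0.002]
ft_force: [0.2, 1.5, -0.5]
grip_width: 0.085
grasp_force: 0.0
```

```bash
python3 - <<'E'
from h import *
go(.627,-.29,.05,-.6)
E
```

```text
pos [ 0.632  -0.2978  0.2584] yaw -0.85 t 10.8 F [ 0.2  1.5 -0.5] grip 0.085 0.0
shift [ 0.0082 -0.0056  0.2084] spin(rad) [np.float64(-0.004), np.float64(3.137)]
```

>>> {"api": "step_arm", "payload": {
  "motion": [
    {"tx":0,"ty":-0.005,"tz":0.045,"spin":0,"hand":0.085},
    {"tx":0,"ty":-0.005,"tz":0.09,"spin":0,"hand":0.085},
    {"tx":0,"ty":-0.005,"tz":0.135,"spin":0,"hand":0.085},
    {"tx":0,"ty":-0.005,"tz":0.175,"spin":0,"hand":0.085},
    {"tx":0,"ty":-0.005,"tz":0.205,"spin":0,"hand":0.085}
  ]
}}

```text
time: 11.3
tool_pos: [0.6248, -0.2937, 0.0485]
tool_rot: [0.711, 0.703, -0.001, -0.002]
ft_force: [-0.0, -0.4, 0.3]
grip_width: 0.0848
grasp_force: 0.0
```

>>> {"api": "step_arm", "payload": {
  "motion": [
    {"tx":0.01,"ty":0,"tz":0,"spin":0,"hand":0.085},
    {"tx":0.02,"ty":0,"tz":0,"spin":0,"hand":0.085},
    {"tx":0.028,"ty":0,"tz":0,"spin":0,"hand":0.085},
    {"tx":0.035,"ty":0,"tz":0,"spin":0,"hand":0.085},
    {"tx":0.04,"ty":0,"tz":0,"spin":0,"hand":0.085}
  ]
}}

```text
time: 11.8
tool_pos: [0.6294, -0.2538, 0.0553]
tool_rot: [0.711, 0.703, 0.001, 0.002]
ft_force: [-0.6, 0.4, -0.3]
grip_width: 0.0851
grasp_force: 0.0
```

```bash
python3 - <<'E'
from h import *
go(.627,-.053,.051,-.6)
E
```

```text
pos [ 0.6294 -0.2538  0.0553] yaw -0.59 t 11.8 F [-0.6  0.4 -0.3] grip 0.0851 0.0
shift [ 0.2008 -0.0044  0.004 ] spin(rad) [np.float64(0.0), np.float64(-3.141)]
```

>>> {"api": "step_arm", "payload": {
  "motion": [
    {"tx":0.004,"ty":0,"tz":0.002,"spin":0,"hand":0.085},
    {"tx":0.009,"ty":0,"tz":0.002,"spin":0,"hand":0.085},
    {"tx":0.015,"ty":0,"tz":0.002,"spin":0,"hand":0.085},
    {"tx":0.022,"ty":0,"tz":0.002,"spin":0,"hand":0.085},
    {"tx":0.03,"ty":0,"tz":0.002,"spin":0,"hand":0.085}
  ]
}}

```text
time: 12.3
tool_pos: [0.6287, -0.2243, 0.0514]
tool_rot: [0.711, 0.703, 0.0, 0.001]
ft_force: [0.7, -4.9, 2.6]
grip_width: 0.0848
grasp_force: 2.1
```

>>> {"api": "step_arm", "payload": {
  "motion": [
    {"tx":0.01,"ty":0,"tz":0,"spin":0,"hand":0.085},
    {"tx":0.02,"ty":0,"tz":0,"spin":0,"hand":0.085},
    {"tx":0.03,"ty":0,"tz":0,"spin":0,"hand":0.085},
    {"tx":0.04,"ty":0,"tz":0,"spin":0,"hand":0.085},
    {"tx":0.05,"ty":0,"tz":0,"spin":0,"hand":0.085}
  ]
}}

```text
time: 12.8
tool_pos: [0.6289, -0.1732, 0.0508]
tool_rot: [0.711, 0.703, -0.0, -0.0]
ft_force: [0.4, -4.6, 1.7]
grip_width: 0.0846
grasp_force: 2.1
```

>>> {"api": "step_arm", "payload": {
  "motion": [
    {"tx":0.01,"ty":0,"tz":0,"spin":0,"hand":0.085},
    {"tx":0.02,"ty":0,"tz":0,"spin":0,"hand":0.085},
    {"tx":0.03,"ty":0,"tz":0,"spin":0,"hand":0.085},
    {"tx":0.04,"ty":0,"tz":0,"spin":0,"hand":0.085},
    {"tx":0.05,"ty":0,"tz":0,"spin":0,"hand":0.085}
  ]
}}

```text
time: 13.3
tool_pos: [0.6295, -0.1233, 0.0509]
tool_rot: [0.711, 0.703, -0.0, -0.0]
ft_force: [-0.1, -4.3, 1.8]
grip_width: 0.0854
grasp_force: 2.0
```

```bash
python3 - <<'E'
from h import *
go(.627,-.053,.051,-.6)
i,K,W,_=cam("scene");np.savez("s4.npz",i=i,K=K,W=W);cv2.imwrite("pics/s4.png",cv2.resize(i[185:285,200:400],None,fx=4,fy=4,interpolation=cv2.INTER_CUBIC))
E
```

```text
pos [ 0.6295 -0.1233  0.0509] yaw -0.63 t 13.3 F [-0.1 -4.3  1.8] grip 0.0854 2.0
shift [ 0.0703 -0.0032 -0.0001] spin(rad) [np.float64(-0.001), np.float64(3.141)]
```

View pics/s4.png

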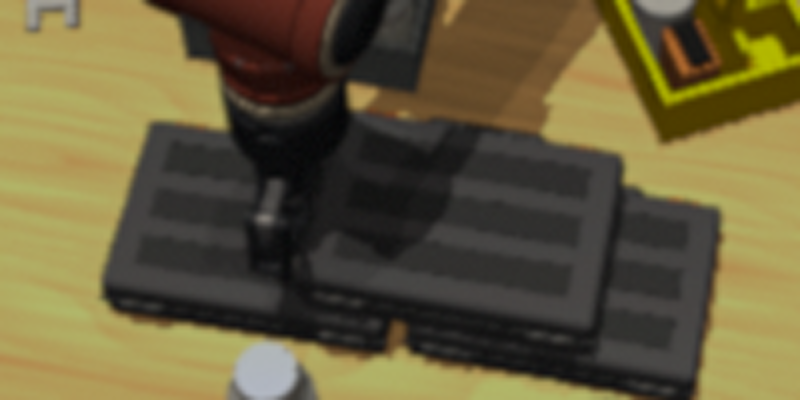

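Sliding squarely, with the bottom cases unmoved. Push most of the remainder, then back off and measure.

>>> {"api": "step_arm", "payload": {
  "motion": [
    {"tx":0.01,"ty":0,"tz":0,"spin":0,"hand":0.085},
    {"tx":0.02,"ty":0,"tz":0,"spin":0,"hand":0.085},
    {"tx":0.03,"ty":0,"tz":0,"spin":0,"hand":0.085},
    {"tx":0.038,"ty":0,"tz":0,"spin":0,"hand":0.085},
    {"tx":0.044,"ty":0,"tz":0,"spin":0,"hand":0.085}
  ]
}}

```text
time: 13.85
tool_pos: [0.6296, -0.0791, 0.0504]
tool_rot: [0.711, 0.703, -0.0, -0.0]
ft_force: [-0.2, -1.5, -0.7]
grip_width: 0.0853
grasp_force: 1.2
```

>>> {"api": "step_arm", "payload": {
  "motion": [
    {"tx":0.005,"ty":0,"tz":0,"spin":0,"hand":0.085},
    {"tx":0.01,"ty":0,"tz":0,"spin":0,"hand":0.085},
    {"tx":0.014,"ty":0,"tz":0,"spin":0,"hand":0.085},
    {"tx":0.017,"ty":0,"tz":0,"spin":0,"hand":0.085},
    {"tx":0.019,"ty":0,"tz":0,"spin":0,"hand":0.085}
  ]
}}

```text
time: 14.35
tool_pos: [0.6302, -0.061, 0.0509]
tool_rot: [0.711, 0.703, -0.0, -0.0]
ft_force: [1.2, -2.0, -2.0]
grip_width: 0.0852
grasp_force: 1.1
```

```bash
python3 - <<'E'
from h import *
go(.627,-.053,.051,-.6)
i,K,W,_=cam("scene");np.savez("s5.npz",i=i,K=K,W=W);a=cv2.resize(i[190:285,215:390],None,fx=4.5,fy=4.5,interpolation=cv2.INTER_CUBIC)
cv2.imwrite("pics/s5.png",a)
t,K,W,_=cam("top");np.savez("t5.npz",i=t,K=K,W=W)
E
```

```text
pos [ 0.6302 -0.061   0.0509] yaw -0.63 t 14.35 F [ 1.2 -2.  -2. ] grip 0.0852 1.1
shift [ 0.008  -0.0033 -0.0001] spin(rad) [np.float64(-0.0), np.float64(3.141)]
```

View pics/s5.png

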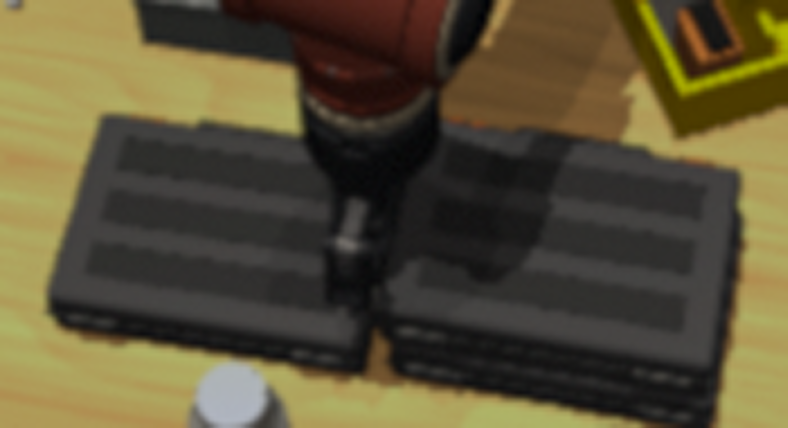

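The case now lies on the lone case. Its far +y lid edge runs (738,170)–(715,365) and nearly coincides with the case below.

```bash
python3 - <<'E'
from h import *
s=np.load("s5.npz");f=lambda P,z,x0,y0,k,s:ray(np.array(P)/k+[x0,y0]-.5+.5/k,s["K"],s["W"],z).round(4)
print("mid end edge",f([(738,170),(715,365)],.09,215,190,4.5,s).tolist())
print("base/low corner",f([(712,425)],.0,215,190,4.5,s).tolist(), "mid base corner",f([(714,400)],.045,215,190,4.5,s).tolist())
q=np.load("s3.npz")
print("next end edge before",f([(720,212),(695,372)],.045,200,185,4,q).tolist())
print("mid -y/+y ends before",f([(160,85),(110,245),(432,128),(390,295)],.09,200,185,4,q).tolist())
print("low -y edge now (lid)",f([(105,115),(52,300)],.045,215,190,4.5,s).tolist())
# low far long edge / next
E
```

```text
mid end edge [[0.5656, 0.1405], [0.6903, 0.1426]]
base/low corner [[0.6853, 0.1485]] mid base corner [[0.6902, 0.1462]]
next end edge before [[0.5699, 0.1482], [0.6878, 0.1461]]
mid -y/+y ends before [[0.5673, -0.232], [0.6892, -0.231], [0.5671, -0.0472], [0.6914, -0.0493]]
low -y edge now (lid) [[0.5708, -0.242], [0.6975, -0.2384]]
```

About 5 mm short; push 5 mm more, back off and rise.

>>> {"api": "step_arm", "payload": {
  "motion": [
    {"tx":0.002,"ty":0,"tz":0,"spin":0,"hand":0.085},
    {"tx":0.004,"ty":0,"tz":0,"spin":0,"hand":0.085},
    {"tx":0.005,"ty":0,"tz":0,"spin":0,"hand":0.085},
    {"tx":0.005,"ty":0,"tz":0,"spin":0,"hand":0.085},
    {"tx":-0.005,"ty":0,"tz":0,"spin":0,"hand":0.085}
  ]
}}

```text
time: 14.95
tool_pos: [0.6303, -0.0652, 0.0511]
tool_rot: [0.711, 0.704, 0.001, -0.0]
ft_force: [0.2, -0.9, -0.3]
grip_width: 0.0853
grasp_force: 0.0
```

>>> {"api": "step_arm", "payload": {
  "motion": [
    {"tx":-0.02,"ty":0,"tz":0,"spin":0,"hand":0.085},
    {"tx":-0.03,"ty":0,"tz":-0.03,"spin":0,"hand":0.085},
    {"tx":-0.03,"ty":0,"tz":-0.08,"spin":0,"hand":0.085},
    {"tx":-0.03,"ty":0,"tz":-0.13,"spin":0,"hand":0.085},
    {"tx":-0.03,"ty":0,"tz":-0.18,"spin":0,"hand":0.085}
  ]
}}

```text
time: 15.45
tool_pos: [0.6295, -0.0965, 0.2329]
tool_rot: [0.711, 0.703, 0.0, -0.0]
ft_force: [1.3, -0.3, -0.1]
grip_width: 0.0847
grasp_force: 0.0
```

>>> {"api": "step_arm", "payload": {
  "motion": [
    {"tx":0.02,"ty":-0.02,"tz":-0.03,"spin":0,"hand":0.085},
    {"tx":0.04,"ty":-0.04,"tz":-0.06,"spin":0,"hand":0.085},
    {"tx":0.06,"ty":-0.05,"tz":-0.1,"spin":0,"hand":0.085},
    {"tx":0.08,"ty":-0.05,"tz":-0.14,"spin":0,"hand":0.085},
    {"tx":0.09,"ty":-0.05,"tz":-0.17,"spin":0,"hand":0.085}
  ]
}}

```text
time: 15.95
tool_pos: [0.5807, -0.0045, 0.4048]
tool_rot: [0.711, 0.704, 0.002, 0.001]
ft_force: [0.7, 0.6, -0.5]
grip_width: 0.085
grasp_force: 0.0
```

```bash
python3 - <<'E'
from h import *
go(.43,-.167,.15,0)
i,K,W,_=cam("wrist");np.savez("w6.npz",i=i,K=K,W=W);cv2.imwrite("pics/w6.png",cv2.resize(i[:,130:500],None,fx=1.5,fy=1.5,interpolation=cv2.INTER_CUBIC))
i,K,W,_=cam("scene");np.savez("s6.npz",i=i,K=K,W=W)
E
```

```text
pos [ 0.5807 -0.0045  0.4048] yaw -0.56 t 15.95 F [ 0.7  0.6 -0.5] grip 0.085 0.0
shift [-0.1642 -0.1501  0.2541] spin(rad) [np.float64(-0.01), np.float64(3.132)]
```

View pics/w6.png

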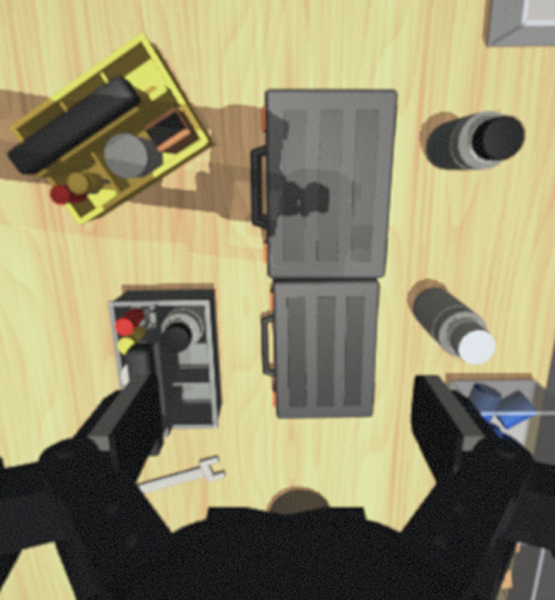

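The mid case is on next with its lid at (266–396, 90–277). The low case's bare lid is at (275–379, 282–417), the caddy rim corners are at (111,303), (212,301), (216,424), and the can stands in its bay at (180,330).

```bash
python3 - <<'E'
from h import *
c=np.load("w6.npz"); K,W,i=c["K"],c["W"],c["i"]
f=lambda P,z:ray(np.array(P)/1.5+[130,0]-.5+.5/1.5,K,W,z)
m=f([(266,90),(396,91),(385,277),(268,275)],.09);print("mid",m.round(4).tolist(),m.mean(0))
l=f([(276,282),(379,282),(372,417),(276,416)],.045);print("low",l.round(4).tolist(),l.mean(0))
print("caddy",f([(111,303),(212,301),(216,424)],.059).round(4).tolist())
go(.6257-.195,-.167,.15,.8)
E
```

```text
mid [[0.5637, 0.1435], [0.6893, 0.1414], [0.6891, -0.0435], [0.5615, -0.0398]] [0.62593309 0.05039158]
low [[0.5691, -0.0593], [0.693, -0.0607], [0.6934, -0.2455], [0.566, -0.2423]] [ 0.63039844 -0.1519486 ]
caddy [[0.3738, -0.0791], [0.4934, -0.078], [0.4886, -0.2444]]
pos [ 0.5821 -0.0047  0.4082] yaw -0.51 t 16.05 F [0.  0.3 0.2] grip 0.085 0.0
shift [-0.1636 -0.1528  0.2566] spin(rad) [np.float64(-0.023), np.float64(3.119)]
```

>>> {"api": "step_arm", "payload": {
  "motion": [
    {"tx":-0.03,"ty":-0.03,"tz":0.02,"spin":-0.028,"hand":0.085},
    {"tx":-0.065,"ty":-0.065,"tz":0.05,"spin":-0.028,"hand":0.085},
    {"tx":-0.1,"ty":-0.1,"tz":0.08,"spin":-0.028,"hand":0.085},
    {"tx":-0.135,"ty":-0.13,"tz":0.11,"spin":-0.028,"hand":0.085},
    {"tx":-0.159,"ty":-0.153,"tz":0.14,"spin":-0.028,"hand":0.085}
  ]
}}

```text
time: 16.55
tool_pos: [0.4329, -0.1556, 0.2693]
tool_rot: [0.701, 0.713, 0.0, 0.0]
ft_force: [0.3, -0.3, -0.6]
grip_width: 0.0851
grasp_force: 0.0
```

>>> {"api": "step_arm", "payload": {
  "motion": [
    {"tx":0,"ty":0,"tz":0.04,"spin":0,"hand":0.085},
    {"tx":0,"ty":0,"tz":0.07,"spin":0,"hand":0.085},
    {"tx":0,"ty":0,"tz":0.08,"spin":0,"hand":0.085},
    {"tx":0,"ty":0,"tz":0.08,"spin":0,"hand":0.085},
    {"tx":0,"ty":0,"tz":0.08,"spin":0,"hand":0.085}
  ]
}}

```text
time: 17.05
tool_pos: [0.4351, -0.1547, 0.192]
tool_rot: [0.701, 0.713, 0.0, 0.001]
ft_force: [0.2, -0.3, -0.3]
grip_width: 0.0851
grasp_force: 0.0
```

```bash
python3 - <<'E'
from h import *
go(.4305,-.163,.117,1.1)
E
```

```text
pos [ 0.4351 -0.1547  0.192 ] yaw 0.99 t 17.05 F [ 0.2 -0.3 -0.3] grip 0.0851 0.0
shift [-0.0082 -0.0049  0.075 ] spin(rad) [np.float64(-0.002), np.float64(3.14)]
```

>>> {"api": "step_arm", "payload": {
  "motion": [
    {"tx":-0.008,"ty":-0.004,"tz":0.02,"spin":0,"hand":0.085},
    {"tx":-0.008,"ty":-0.004,"tz":0.04,"spin":0,"hand":0.085},
    {"tx":-0.008,"ty":-0.004,"tz":0.06,"spin":0,"hand":0.085},
    {"tx":-0.008,"ty":-0.004,"tz":0.073,"spin":0,"hand":0.085},
    {"tx":-0.008,"ty":-0.004,"tz":0.073,"spin":0,"hand":0.06}
  ]
}}

```text
time: 17.55
tool_pos: [0.4303, -0.1621, 0.1171]
tool_rot: [0.701, 0.713, -0.0, -0.001]
ft_force: [0.1, -0.1, -0.6]
grip_width: 0.0731
grasp_force: 0.0
```

>>> {"api": "step_arm", "payload": {
  "motion": [
    {"tx":0,"ty":0,"tz":0,"spin":0,"hand":0.03},
    {"tx":0,"ty":0,"tz":0,"spin":0,"hand":0.015},
    {"tx":0,"ty":0,"tz":0,"spin":0,"hand":0.015},
    {"tx":0,"ty":0,"tz":0,"spin":0,"hand":0.015},
    {"tx":0,"ty":0,"tz":0,"spin":0,"hand":0.015}
  ],
  "squeeze": 60
}}

```text
time: 18.05
tool_pos: [0.431, -0.1629, 0.119]
tool_rot: [0.701, 0.713, 0.0, 0.001]
ft_force: [-2.9, 0.0, 6.1]
grip_width: 0.023
grasp_force: 60.4
```

>>> {"api": "step_arm", "payload": {
  "motion": [
    {"tx":0,"ty":0,"tz":-0.005,"spin":0,"hand":0.015},
    {"tx":0,"ty":0,"tz":-0.015,"spin":0,"hand":0.015},
    {"tx":0,"ty":0,"tz":-0.03,"spin":0,"hand":0.015},
    {"tx":0,"ty":0,"tz":-0.045,"spin":0,"hand":0.015},
    {"tx":0,"ty":0,"tz":-0.06,"spin":0,"hand":0.015}
  ]
}}

```text
time: 18.55
tool_pos: [0.4306, -0.1625, 0.1791]
tool_rot: [0.701, 0.713, 0.0, 0.0]
ft_force: [-0.1, -0.9, -7.0]
grip_width: 0.023
grasp_force: 59.2
```

```bash
python3 - <<'E'
from h import *
go(.631,-.151,.20,-.8)
E
```

```text
pos [ 0.4306 -0.1625  0.1791] yaw 0.97 t 18.55 F [-0.1 -0.9 -7. ] grip 0.023 59.2
shift [ 0.0081  0.2006 -0.0207] spin(rad) [np.float64(0.031), np.float64(-3.111)]
```

>>> {"api": "step_arm", "payload": {
  "motion": [
    {"tx":0,"ty":0.005,"tz":-0.015,"spin":0,"hand":0.015},
    {"tx":0,"ty":0.015,"tz":-0.028,"spin":0,"hand":0.015},
    {"tx":0,"ty":0.032,"tz":-0.032,"spin":0,"hand":0.015},
    {"tx":0,"ty":0.055,"tz":-0.032,"spin":0,"hand":0.015},
    {"tx":0,"ty":0.08,"tz":-0.032,"spin":0,"hand":0.015}
  ]
}}

```text
time: 19.05
tool_pos: [0.5119, -0.1612, 0.2112]
tool_rot: [0.701, 0.713, 0.0, 0.001]
ft_force: [1.3, 0.4, -7.5]
grip_width: 0.023
grasp_force: 59.4
```

>>> {"api": "step_arm", "payload": {
  "motion": [
    {"tx":0.002,"ty":0.025,"tz":0,"spin":0.006,"hand":0.015},
    {"tx":0.004,"ty":0.05,"tz":0,"spin":0.012,"hand":0.015},
    {"tx":0.006,"ty":0.073,"tz":0,"spin":0.018,"hand":0.015},
    {"tx":0.007,"ty":0.093,"tz":0,"spin":0.024,"hand":0.015},
    {"tx":0.008,"ty":0.107,"tz":0,"spin":0.031,"hand":0.015}
  ]
}}

```text
time: 19.55
tool_pos: [0.6192, -0.151, 0.2102]
tool_rot: [0.712, 0.702, 0.0, 0.0]
ft_force: [-0.7, 0.8, -6.6]
grip_width: 0.0232
grasp_force: 59.5
```

>>> {"api": "step_arm", "payload": {
  "motion": [
    {"tx":0,"ty":0.008,"tz":0,"spin":0,"hand":0.015},
    {"tx":0,"ty":0.013,"tz":0.006,"spin":0,"hand":0.015},
    {"tx":0,"ty":0.014,"tz":0.016,"spin":0,"hand":0.015},
    {"tx":0,"ty":0.014,"tz":0.024,"spin":0,"hand":0.015},
    {"tx":0,"ty":0.014,"tz":0.028,"spin":0,"hand":0.015}
  ]
}}

```text
time: 20.05
tool_pos: [0.6298, -0.1512, 0.1792]
tool_rot: [0.712, 0.702, -0.001, -0.002]
ft_force: [0.2, -1.3, -7.4]
grip_width: 0.023
grasp_force: 59.4
```

```bash
python3 - <<'E'
from h import *
go(.631,-.151,.164,-.8)
E
```

```text
pos [ 0.6298 -0.1512  0.1792] yaw -0.82 t 20.05 F [ 0.2 -1.3 -7.4] grip 0.023 59.4
shift [0.0002 0.0013 0.0152] spin(rad) [np.float64(-0.0), np.float64(3.141)]
```

>>> {"api": "step_arm", "payload": {
  "motion": [
    {"tx":0,"ty":0,"tz":0.004,"spin":0,"hand":0.015},
    {"tx":0,"ty":0,"tz":0.008,"spin":0,"hand":0.015},
    {"tx":0,"ty":0,"tz":0.011,"spin":0,"hand":0.015},
    {"tx":0,"ty":0,"tz":0.013,"spin":0,"hand":0.015},
    {"tx":0,"ty":0,"tz":0.014,"spin":0,"hand":0.015}
  ]
}}

```text
time: 20.55
tool_pos: [0.6313, -0.1514, 0.1675]
tool_rot: [0.712, 0.702, 0.0, -0.0]
ft_force: [0.2, -0.7, -6.3]
grip_width: 0.0231
grasp_force: 59.5
```

>>> {"api": "step_arm", "payload": {
  "motion": [
    {"tx":0,"ty":0,"tz":0.001,"spin":0,"hand":0.015},
    {"tx":0,"ty":0,"tz":0.002,"spin":0,"hand":0.015},
    {"tx":0,"ty":0,"tz":0.002,"spin":0,"hand":0.015},
    {"tx":0,"ty":0,"tz":0.002,"spin":0,"hand":0.015},
    {"tx":0,"ty":0,"tz":0.002,"spin":0,"hand":0.015}
  ]
}}

```text
time: 21.05
tool_pos: [0.6314, -0.1515, 0.1658]
tool_rot: [0.712, 0.702, 0.0, 0.0]
ft_force: [0.2, -0.5, -7.5]
grip_width: 0.0229
grasp_force: 59.5
```

>>> {"api": "step_arm", "payload": {
  "motion": [
    {"tx":0,"ty":0,"tz":0.001,"spin":0,"hand":0.015},
    {"tx":0,"ty":0,"tz":0.002,"spin":0,"hand":0.015},
    {"tx":0,"ty":0,"tz":0.003,"spin":0,"hand":0.015},
    {"tx":0,"ty":0,"tz":0.003,"spin":0,"hand":0.015},
    {"tx":0,"ty":0,"tz":0.003,"spin":0,"hand":0.015}
  ]
}}

```text
time: 21.55
tool_pos: [0.6316, -0.1515, 0.1641]
tool_rot: [0.712, 0.702, 0.0, 0.0]
ft_force: [-4.2, 1.2, 3.3]
grip_width: 0.0232
grasp_force: 60.7
```

Contact. Release, rise, and look.

>>> {"api": "step_arm", "payload": {
  "motion": [
    {"tx":0,"ty":0,"tz":0,"spin":0,"hand":0.03},
    {"tx":0,"ty":0,"tz":0,"spin":0,"hand":0.05},
    {"tx":0,"ty":0,"tz":0,"spin":0,"hand":0.07},
    {"tx":0,"ty":0,"tz":0,"spin":0,"hand":0.085},
    {"tx":0,"ty":0,"tz":0,"spin":0,"hand":0.085}
  ]
}}

```text
time: 22.05
tool_pos: [0.6314, -0.1515, 0.1626]
tool_rot: [0.712, 0.702, 0.0, 0.0]
ft_force: [0.1, 0.7, -0.5]
grip_width: 0.0847
grasp_force: 0.0
```

>>> {"api": "step_arm", "payload": {
  "motion": [
    {"tx":0,"ty":0,"tz":-0.02,"spin":0,"hand":0.085},
    {"tx":0,"ty":0,"tz":-0.05,"spin":0,"hand":0.085},
    {"tx":0,"ty":0,"tz":-0.09,"spin":0,"hand":0.085},
    {"tx":0.03,"ty":-0.02,"tz":-0.13,"spin":0,"hand":0.085},
    {"tx":0.06,"ty":-0.05,"tz":-0.16,"spin":0,"hand":0.085}
  ]
}}

```text
time: 22.55
tool_pos: [0.5858, -0.0942, 0.3217]
tool_rot: [0.713, 0.702, 0.001, 0.001]
ft_force: [0.2, -0.0, 1.3]
grip_width: 0.0845
grasp_force: 0.0
```

>>> {"api": "step_arm", "payload": {
  "motion": [
    {"tx":0.03,"ty":-0.02,"tz":-0.03,"spin":0,"hand":0.085},
    {"tx":0.06,"ty":-0.03,"tz":-0.06,"spin":0,"hand":0.085},
    {"tx":0.09,"ty":-0.03,"tz":-0.08,"spin":0,"hand":0.085},
    {"tx":0.11,"ty":-0.03,"tz":-0.1,"spin":0,"hand":0.085},
    {"tx":0.11,"ty":-0.03,"tz":-0.1,"spin":0,"hand":0.085}
  ]
}}

```text
time: 23.05
tool_pos: [0.5575, 0.0183, 0.4235]
tool_rot: [0.711, 0.703, 0.002, 0.003]
ft_force: [0.3, -0.6, 0.7]
grip_width: 0.0853
grasp_force: 0.0
```

```bash
python3 - <<'E'
from h import *
go(.6,0,.4)
i,K,W,_=cam("wrist");np.savez("w7.npz",i=i,K=K,W=W)
a=cv2.resize(i[:,200:500],None,fx=1.5,fy=1.5,interpolation=cv2.INTER_CUBIC)
j,K,W,_=cam("scene");b=cv2.resize(j[180:285,215:390],None,fx=2,fy=2,interpolation=cv2.INTER_CUBIC)
o=np.zeros((600,800,3),np.uint8);o[:600,:450]=a;o[:210,450:800]=b
np.savez("s7.npz",i=j,K=K,W=W);cv2.imwrite("pics/fin.png",o)
E
```

```text
pos [0.5575 0.0183 0.4235] yaw -0.61 t 23.05 F [ 0.3 -0.6  0.7] grip 0.0853 0.0
shift [-0.0178  0.0426  0.0239]
```

View pics/fin.png

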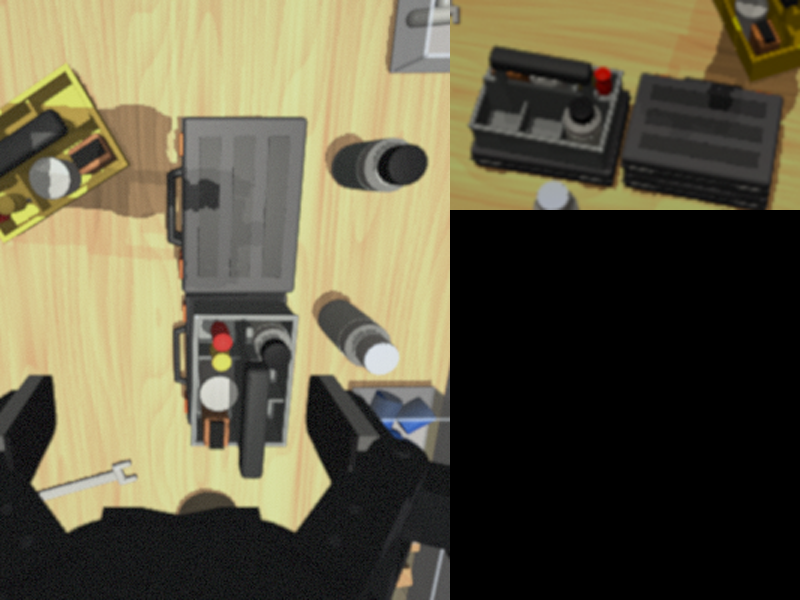

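The mid case lies square on next (lid (182–306, 118–292)). The caddy stands on low (rim (192,315), (298,316), (287,445), (191,444)), and the can is upright in its bay at (273,345). One numeric check, then I hand in.

```bash
python3 - <<'E'
from h import *
c=np.load("w7.npz"); K,W=c["K"],c["W"]
f=lambda P,z:ray(np.array(P)/1.5+[200,0]-.5+.5/1.5,K,W,z)
r=f([(192,315),(298,316),(287,445),(191,444)],.104);m=f([(182,118),(306,119),(294,293),(184,290)],.09)
print(r.round(4).tolist(),r.mean(0),m.mean(0))
r=r.mean(0); ok=abs(r-[.6305,-.15]).max()<.012 and abs(m.mean(0)-[.628,.0533]).max()<.012
print(ok)
if ok: print(finish_job())
E
```

```text
[[0.5708, -0.0653], [0.6911, -0.0682], [0.6888, -0.2385], [0.5689, -0.235]] [ 0.62989658 -0.15174766] [0.62536461 0.0495936 ]
True
the job is handed in; nothing more can be done
None
```

The job is handed in at about 23 s: by the last camera check the middle case lies within about 4 mm of centre on the lone case, and the caddy is back within about 2 mm of centre on the case that stayed, its can upright. The judge returned no result.

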